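# Close the stoneware canisters with their own lids

## Robot

A 6-joint arm with a two-finger parallel gripper is mounted at the origin on the work surface. World frame = base frame: x ahead of the robot, y to its left, z up, the work surface at z = 0. Lengths are in m, angles in rad, forces in N, time in s.
With the tool pointing down it reaches from about 0.4 to 0.825 m from the base axis. Payload 7 kg.
Tool frame: the origin (TCP) lies on the mounting face of the last link; the fingertips stand arm.tcp_to_tips ahead of it and the grasp point (between the pads) lies 159 mm ahead of it (arm.tcp_to_tips is the distance from the TCP to the fingertips, in m); z points along the fingers, y is the direction in which the jaws open and shut (so a half turn about z gives the same grasp; the last joint's range is limited). The gripper opens to 88 mm and grips with 3 to 60 N. Pads are 19 mm wide; open, the fingers measure 130 mm over their backs; the gripper's body (78 mm by 193 mm) begins 47 mm behind the grasp point.
Start: joints at [-0.998, 0.359, 0.012, 0, -1.224, -0.288], TCP at [0.19, -0.648, 0.405] pointing down, gripper open.
Joint ranges: [-3.07, 3.07], [-1.43, 2.12], [-1.02, 1.25], [-3.03, 1.67], [-3.05, -0], [-3.03, 3.03]. Speed limits (rad/s): [2.39, 2.39, 3.01, 3.14, 3.14, 3.14].

## Interface

Orientations are given as [roll, pitch, yaw] about the fixed x, y, z axes, in that order (R = Rz(yaw) Ry(pitch) Rx(roll)).
In Python, from station import arm, cams, job_done, finder gives the robot as it stands.
- The arm moves only by the tool play_rows, never from a script. Its argument "targets" is a list that holds one entry, the list of rows, each a list of 4 numbers: the shift along the tool's x, y, z in m, then the turn about the tool's z in degrees. A call has 1 to 5 rows; each row is the pose to reach, as a shift and turn from the pose commanded when the call began, along the tool's axes at that moment; what a row does not reach only later rows make up. A row lasts 1/8 s, in which the tool goes at most 62.5 mm and 10.7 degrees, less where a joint would pass 70% of its speed; a pose out of reach is approached as far as the arm can. A call with a gripper value outside its range is refused whole. "grip" is the closure in counts, from 0 (fully open) to 255 (shut), set as the call begins (left out, the last holds). The fingers move at their own pace and stop on an object; "newtons" is the grip in N (left out, the last holds). Time passes only in rows, so rows that repeat a pose let the fingers close. It gives the time, the measured TCP pose, the force and the opening at its end, in the units of the state.
- arm.get_state(): the state, without advancing time (a new reading comes with each control period).
- cams.grab_frame(name): name is "side" or "top" or "wrist"; returns (picture, depth): 480x640x3 uint8, red, green, blue; 480x640 float32, m along the optical axis (not along the pixel's ray), 0 where there is no reading.
- cams.camera_params(name): a dict with "intrinsics" (3x3 intrinsics, pixels), "D" ([k1, k2, p1, p2, k3] as OpenCV has them; the pictures are not rectified), "position" and "attitude" of the camera in the world. Camera axes: x right, y down, z forward; pixel columns grow to the right and rows downward; lengths in m; the calibration is good to about 2 mm. A picture is of the moment at which its call begins: read the wrist's pose just before it. camera_params takes no time and is no camera call; for the wrist camera it gives the pose at the moment of the call.
- job_done(): hands the job in, once; it reports no verdict.
Trained networks look in the newest picture that a camera, given by its name, has taken for a name from the list of things; names that differ only in an ending like _2 or _b are one class to them, and where a whole thing is asked for, a point or a joint stands for the part that bears it (a point fixed in the world has none). Each returns a list of dicts, best first, with "score" (0 to 1); they miss things now and then, are a little off and sometimes report something else, mostly with a low value. They report only what shows in the picture. A call takes as long as a camera call.
- finder.find_in(camera, query): "xyz" ([x, y, z] in m, in world coordinates, good to about 4 mm: the middle of the surface that is visible of it).
- finder.masks_of(camera, query): "mask" (480x640 bool, what is visible of it).
The state is a dict: "t": time; "q": joint angles; "qd": joint speeds; "joint_efforts": joint torques, N m; "eef_pos": TCP position; "ee_rot": TCP orientation; "force": force on the tool from outside, world axes, zero at the start; "moment": the same for the moment, N m; "width": finger opening in m.
Only numpy, scipy, OpenCV 4.12 (cv2) and the standard library are available. Lean on these libraries where they do the work, as an engineer would, in place of code of your own. Each camera call takes 0.05 s, during which the arm holds its last target. There are 200 camera calls.

## Task

The canisters on the ledge are washed and dry, so close them up: put each of the four wooden lids on the canister of its own shape and size, lying level with its plug down in the mouth. Set the lids down gently without dropping them, and leave the canisters, the pinch bowl and the measuring cup standing where they are.

Things in the scene. Friction and masses are not known exactly. Their poses are not given: they have to be found in the camera images.
- lid_small_grip (a point): Small round pine lid, plate 86 mm across, plug 56 mm across, round knob 24 mm across, about 55 g. Below the 9 mm plate a centred plug 10 mm deep; on it a centred knob 36 mm high. The point is on the knob's axis, 23 mm above the plate's top, 13 below the knob's top, 42 above the plug's underside (the lid starts flat on its plug on the ledge). z up.
- lid_large_grip (a point): Large round pine lid, plate 122 mm across, plug 92 mm across, round knob 24 mm across, about 105 g. Below the 9 mm plate a centred plug 10 mm deep; on it a centred knob 36 mm high. The point is on the knob's axis, 23 mm above the plate's top, 13 below the knob's top, 42 above the plug's underside (the lid starts flat on its plug on the ledge). z up.
- lid_square_grip (a point): Square pine lid, plate 100 x 100 mm, plug 70 x 70 mm, square knob 24 x 24 mm, about 90 g; x, y parallel to the sides of plate and knob. Below the 9 mm plate a centred plug 10 mm deep; on it a centred knob 36 mm high. The point is on the knob's axis, 23 mm above the plate's top, 13 below the knob's top, 42 above the plug's underside (the lid starts flat on its plug on the ledge). z up.
- lid_oblong_grip (a point): Oblong pine lid, plate 134 x 80 mm, plug 104 x 50 mm, square knob 24 x 24 mm, about 95 g; x along the long side, knob parallel. Below the 9 mm plate a centred plug 10 mm deep; on it a centred knob 36 mm high. The point is on the knob's axis, 23 mm above the plate's top, 13 below the knob's top, 42 above the plug's underside (the lid starts flat on its plug on the ledge). z up.
- can_small_mouth (a point): Small round cream stoneware canister without its lid, 82 mm across, 70 mm high, walls 7 mm, mouth 68 mm across, 0.45 kg. The point is the centre of the open mouth, at the height of the rim. Loose, heavy, standing upright on the ledge; z up. When its lid is home the plate's underside rests on the rim and the lid's point is 32 mm above this one.
- can_large_mouth (a point): Large round cream stoneware canister, 118 mm across, 72 mm high, walls 7 mm, mouth 104 mm across, 0.75 kg. The point is the centre of the open mouth, at the height of the rim. Loose, heavy, standing upright on the ledge; z up. When its lid is home the plate's underside rests on the rim and the lid's point is 32 mm above this one.
- can_square_mouth (a point): Square cream stoneware canister, 96 x 96 mm, 70 mm high, walls 7 mm, mouth 82 x 82 mm, 0.7 kg; x and y run parallel to the sides. The point is the centre of the open mouth, at the height of the rim. Loose, heavy, standing upright on the ledge; z up. When its lid is home the plate's underside rests on the rim and the lid's point is 32 mm above this one.
- can_oblong_mouth (a point): Oblong cream stoneware canister, 130 x 76 mm, 62 mm high, walls 7 mm, mouth 116 x 62 mm, 0.65 kg; x runs along the long side. The point is the centre of the open mouth, at the height of the rim. Loose, heavy, standing upright on the ledge; z up. When its lid is home the plate's underside rests on the rim and the lid's point is 32 mm above this one.
- pinch_bowl: Bystander: turquoise ceramic pinch bowl, 68 mm across, 34 mm high, loose; origin at the centre of its underside.
- measuring_cup: Bystander: steel measuring cup, 62 mm across, 38 mm high, with a flat handle at the rim reaching 115 mm from the centre along its own x; loose; origin at the centre of its underside. (A molcajete with pestle, 200 mm high, and a drawer unit, 150 mm high, stand to the left beyond y = 0.53 m, clear of the work.)

How it is judged:
By the outcome, as a careful person would: the job done as asked, in the order asked, and still so for the second after the job is handed in, with the robot touching nothing.
It also fails if it takes over 128 s, if anything falls off the work surface, if the arm or the gripper's body presses on something with over 40 N, if the wrist force passes 120 N, or if a joint passes its speed limit or range.

## Working session

There is one attempt and no reset: what is moved stays moved. The work goes in short steps, Python scripts to look and compute and a tool call to move; the robot and the scene stay as the last step left them, time stands still between calls to the robot, and variables do not carry over. Pictures are saved under pics/ and viewed, about 12 in all and at most 16, crops included, and the job is handed in when it is done.

Besides the shell and the picture viewer there is one more tool, called after ">>>" as a command line: name --argument value ..., lists and objects as JSON in quotes. play_rows: Moves the arm, as the interface text tells. Its arguments: {"type":"object","properties":{"targets":{"type":"array","items":{"type":"array","items":{"type":"array","items":{"type":"number"}}}},"grip":{"type":"number"},"newtons":{"type":"number"}},"required":["targets"]}

```bash
mkdir -p pics; ls; python3 - <<'E'
from station import arm,cams,finder
import cv2,numpy as np
print(arm.get_state(), arm.tcp_to_tips)
ims=[]
for c in ["top","side"]:
    p,d=cams.grab_frame(c); k=cams.camera_params(c); print(c,k)
    cv2.imwrite(f"pics/{c}0.png",p[:,:,::-1]); np.save(f"{c}_d.npy",d)
    for n in ["lid_small_grip","lid_large_grip","lid_square_grip","lid_oblong_grip","can_small_mouth","can_large_mouth","can_square_mouth","can_oblong_mouth","pinch_bowl","measuring_cup"]:
        print(c,n,[(np.round(r["xyz"],3).tolist(),round(r["score"],2)) for r in finder.find_in(c,n)][:3])
E
```

```text
pics
{'t': 0.0, 'q': array([-9.97888198e-01,  3.59374208e-01,  1.10660250e-02, -3.40765483e-04,
       -1.22408458e+00, -2.88105504e-01]), 'qd': array([ 1.40843574e-03, -4.94727494e-05,  9.78264459e-04, -1.73397617e-03,
       -1.14128199e-06, -1.40518483e-04]), 'joint_efforts': array([ 1.24765243e-04, -5.82720459e+01,  2.93067491e+01,  6.99736297e+00,
        6.94264789e-03, -1.13018880e-04]), 'eef_pos': array([ 0.1896012 , -0.6476246 ,  0.40373545]), 'ee_rot': array([ 3.13997099e+00, -1.46509563e-04, -2.85690596e+00]), 'force': array([-0.10300326,  0.47951073,  0.2020185 ]), 'moment': array([ 0.03620407,  0.00922542, -0.01653182]), 'width': 0.08779906101823759} 0.1781
top {'intrinsics': array([[620.18637047,   0.        , 320.46441054],
       [  0.        , 620.18637047, 238.64084913],
       [  0.        ,   0.        ,   1.        ]]), 'D': array([-0.22087324,  0.        ,  0.        ,  0.        ,  0.        ]), 'position': array([ 0.46919741, -0.01885215,  1.613405  ]), 'attitude': array([-3.07099869e+00, -2.13030843e-03, -1.59237154e+00])}
top lid_small_grip [([0.666, 0.147, 
[... 886 characters left out ...]
'position': array([0.05083538, 0.63672815, 0.73568568]), 'attitude': array([-2.22678573, -0.01168539, -2.45014406])}
side lid_small_grip [([0.663, -0.13, 0.02], 0.73)]
side lid_large_grip [([0.365, 0.281, 0.02], 0.72)]
side lid_square_grip [([0.528, -0.399, 0.021], 0.9)]
side lid_oblong_grip [([0.338, -0.288, 0.018], 0.77), ([0.366, 0.289, 0.016], 0.69)]
side can_small_mouth [([0.444, -0.098, 0.046], 0.65)]
side can_large_mouth [([0.663, 0.141, 0.038], 0.66)]
side can_square_mouth [([0.46, 0.096, 0.04], 0.67)]
side can_oblong_mouth [([0.529, 0.388, 0.034], 0.56), ([0.339, -0.291, 0.023], 0.42)]
side pinch_bowl [([0.583, 0.005, 0.025], 0.83)]
side measuring_cup [([0.808, 0.052, 0.034], 0.85)]
```

View pics/top0.png

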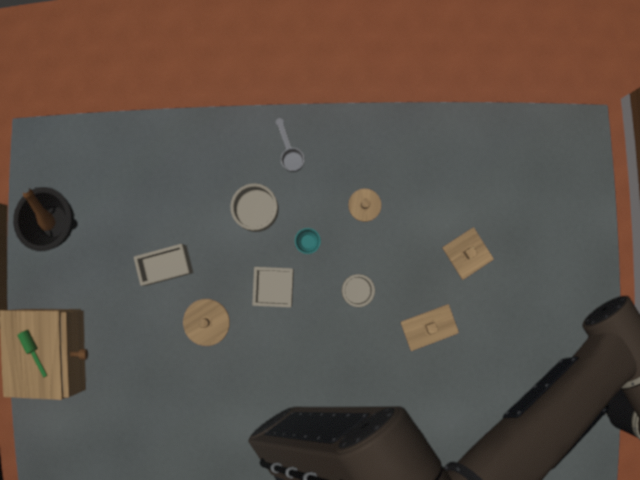

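View pics/side0.png

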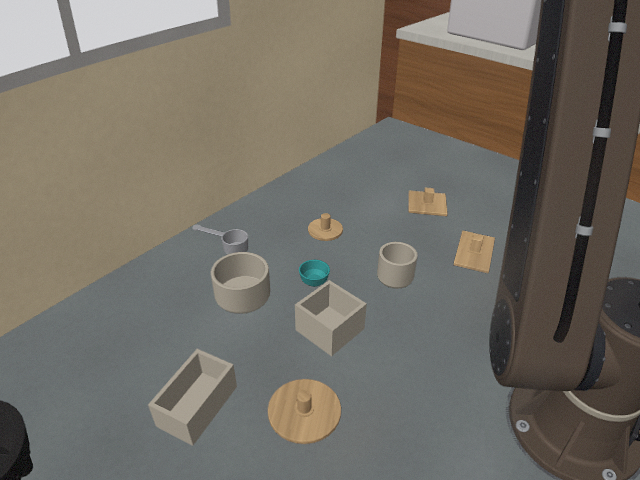

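The top view shows four cans: oblong (162,264), square (273,287), large (254,207) and small (358,291). The lids are large (206,322), small (365,205), square (468,253) and oblong (431,328). The bowl is at (308,241) and the cup at (292,158). Next I measure the outlines from the depth image.

```bash
cat > h.py <<'E'
import numpy as np,cv2
from scipy.spatial.transform import Rotation as R
def cloud(d,k):
    v,u=np.mgrid[0:480,0:640]
    n=cv2.undistortPoints(np.stack([u,v],-1).reshape(-1,1,2).astype(float),k["intrinsics"],k["D"]).reshape(480,640,2)
    p=np.concatenate([n,np.ones((480,640,1))],-1)*d[...,None]
    w=p@R.from_euler("xyz",k["attitude"]).as_matrix().T+k["position"]
    w[d==0]=np.nan
    return w
E
cat > m.py <<'E'
from h import *
from station import cams
d=np.load("top_d.npy");w=cloud(d,cams.camera_params("top"))
print("table z",np.nanmedian(w[380:400,150:250,2]),"noise",np.nanstd(w[380:400,150:250,2]))
import cv2
T={"lid_small":(.668,-.142,.0185),"lid_large":(.37,.278,.0185),"lid_square":(.532,-.4,.0185),"lid_oblong":(.343,-.295,.0185),"can_small":(.45,-.12,.07),"can_large":(.666,.148,.072),"can_square":(.467,.098,.07),"can_oblong":(.527,.387,.062),"bowl":(.577,.012,.034),"cup":(.806,.053,.038)}
for n,(x,y,z) in T.items():
    near=np.hypot(w[...,0]-x,w[...,1]-y)<(.09)
    tol=.012 if z>.03 else .01
    P=w[near&(w[...,2]>z-tol)&(w[...,2]<z+.012)][:,:2].astype(np.float32)
    c,s,a=cv2.minAreaRect(P); 
    K=w[near&(w[...,2]>.045)&(w[...,2]<.07)] if "lid" in n else np.zeros((0,3))
    print(n,len(P),np.round(c,4),np.round(s,4),round(a,1),"mid",np.round(P.min(0)/2+P.max(0)/2,4),"ext",np.round(np.ptp(P,0),3),"zmed",np.round(np.median(w[near&(abs(w[...,2]-z)<tol)][:,2]),4),"knob",np.round(K.mean(0),4) if len(K) else "")
E
python3 m.py
```

```text
table z -0.0011258882815243787 noise 0.0037432002887142785
lid_small 781 [ 0.6534 -0.1447] [0.1145 0.1476] 47.9 mid [ 0.6602 -0.1412] ext [0.152 0.155] zmed 0.0179 knob [ 0.668  -0.1407  0.0537]
lid_large 1631 [0.3774 0.2718] [0.1251 0.1456] 30.5 mid [0.3768 0.2762] ext [0.13  0.167] zmed 0.0178 knob [0.3733 0.2759 0.0535]
lid_square 1345 [ 0.5367 -0.4022] [0.1189 0.1529] 23.1 mid [ 0.529  -0.4049] ext [0.15  0.169] zmed 0.0183 knob [ 0.5358 -0.4077  0.0537]
lid_oblong 1517 [ 0.3491 -0.3   ] [0.1263 0.1461] 31.4 mid [ 0.3507 -0.2992] ext [0.152 0.156] zmed 0.0181 knob [ 0.347  -0.3011  0.0538]
can_small 274 [ 0.4482 -0.1154] [0.0806 0.0797] 89.1 mid [ 0.4482 -0.1155] ext [0.08  0.081] zmed 0.0688 knob 
can_large 438 [0.6637 0.1425] [0.1173 0.1171] 81.0 mid [0.6647 0.1434] ext [0.118 0.117] zmed 0.0702 knob 
can_square 432 [0.4612 0.0987] [0.097  0.0967] 86.3 mid [0.4617 0.0988] ext [0.099 0.102] zmed 0.0687 knob 
can_oblong 479 [0.5222 0.3828] [0.0779 0.133 ] 13.1 mid [0.5217 0.3828] ext [0.103 0.144] zmed 0.0602 knob 
bowl 184 [0.5513 0.0141] [0.0653 0.1187] 79.0 mid [0.5535 0.0169] ext [0.112 0.081] zmed 0.0313 knob 
cup 282 [0.822  0.0629] [0.1355 0.0591] 29.6 mid [0.826  0.0492] ext [0.134 0.071] zmed 0.0357 knob
```

```bash
cat > m2.py <<'E'
from h import *
from station import cams
k=cams.camera_params("top");p=cv2.imread("pics/top0.png")
hsv=cv2.cvtColor(p,cv2.COLOR_BGR2HSV);m=((hsv[...,0]>8)&(hsv[...,0]<28)&(hsv[...,1]>70)&(hsv[...,2]>70)).astype(np.uint8)
n,l,st,ct=cv2.connectedComponentsWithStats(m)
Rm=R.from_euler("xyz",k["attitude"]).as_matrix()
for i in range(1,n):
    if st[i,4]<500 or st[i,4]>4000: continue
    c=cv2.findContours((l==i).astype(np.uint8),0,1)[0][0].astype(float)
    r=np.concatenate([cv2.undistortPoints(c,k["intrinsics"],k["D"])[:,0],np.ones((len(c),1))],1)@Rm.T
    s=(.019-k["position"][2])/r[:,2]; P=(r*s[:,None]+k["position"])[:,:2].astype(np.float32)
    a=cv2.minAreaRect(P); print(st[i,4],ct[i],[np.round(q,4) for q in a])
E
python3 m2.py
```

```text
825 [364.41818182 204.62060606] [array([ 0.6682, -0.1408]), array([0.0807, 0.081 ]), np.float64(88.8256)]
1424 [467.63623596 253.0863764 ] [array([ 0.5361, -0.4079]), array([0.0997, 0.1005]), np.float64(31.2111)]
1690 [205.80473373 321.98402367] [array([0.3724, 0.2771]), array([0.1181, 0.1191]), np.float64(88.8646)]
1579 [429.19506016 327.13806206] [array([ 0.3468, -0.3008]), array([0.0803, 0.1338]), np.float64(18.5546)]
966 [628.64492754 456.9679089 ] [array([-0.0431, -0.8749]), array([0.1554, 0.0746]), np.float64(0.4276)]
```

```bash
cat > go.py <<'E'
# usage: go.py x y zgrasp yawdeg  -> tool-frame shift from the present pose
import sys
from h import *
from station import arm
x,y,z,yaw=map(float,sys.argv[1:5]); s=arm.get_state()
M=R.from_euler("xyz",s["ee_rot"]).as_matrix()
e=np.array([x,y,z+.159])-s["eef_pos"]
t=-(yaw-np.degrees(s["ee_rot"][2])); t=(t+180)%360-180
print("shift mm",np.round(M.T@e*1000,1),"turn",round(t,1),"rows>=",np.ceil(max(np.linalg.norm(e)/.0625,abs(t)/10.7)),"t",round(s["t"],2),"q",np.round(s["q"],2),"grasp z",round(s["eef_pos"][2]-.159,4),"F",np.round(s["force"],1),"w",round(s["width"],4))
E
python3 go.py .347 -.301 .12 -161.4
```

```text
shift mm [-248.5  288.6  125.7] turn -2.3 rows>= 7.0 t 1.1 q [-1.    0.36  0.01  0.   -1.22 -0.29] grasp z 0.2457 F [ 1.8 -0.2 -0.3] w 0.0878
```

>>> play_rows --targets '[[[-0.05,0.057,0.0,-0.5],[-0.1,0.115,0.0,-1],[-0.15,0.17,0.0,-2],[-0.18,0.205,0.03,-2.3],[-0.2,0.23,0.06,-2.3]]]'

```text
t: 1.72
eef_pos: [0.3152, -0.3753, 0.3499]
ee_rot: [-3.138, 0.003, -2.816]
force: [1.1, -0.7, -0.6]
width: 0.0873
```

>>> play_rows --targets '[[[-0.03,0.035,0.03,0],[-0.05,0.06,0.06,0],[-0.05,0.06,0.066,0]]]'

```text
t: 2.1
eef_pos: [0.3425, -0.3023, 0.2818]
ee_rot: [3.14, -0.002, -2.814]
force: [0.3, 0.1, 0.1]
width: 0.0875
```

```bash
python3 go.py .347 -.301 .042 -161.4; python3 - <<'E'
from h import *
from station import cams
p,d=cams.grab_frame("wrist");cv2.imwrite("pics/w1.png",p[:,:,::-1]);k=cams.camera_params("wrist")
w=cloud(d,k);np.save("wd.npy",d)
K=w[(w[...,2]>.045)&(w[...,2]<.07)&(np.hypot(w[...,0]-.347,w[...,1]+.301)<.05)]
print(len(K),K.mean(0) if len(K) else "", "mid",np.nanmin(K,0)/2+np.nanmax(K,0)/2 if len(K) else "")
E
```

```text
shift mm [-4.8 -0.4 80.8] turn 0.2 rows>= 2.0 t 2.1 q [-0.29  0.12 -0.62 -0.   -0.83 -0.95] grasp z 0.1228 F [0.3 0.1 0.1] w 0.0875
1603 [ 0.34634403 -0.30313928  0.05421749] mid [ 0.34797411 -0.30287856  0.05095179]
```

View pics/w1.png

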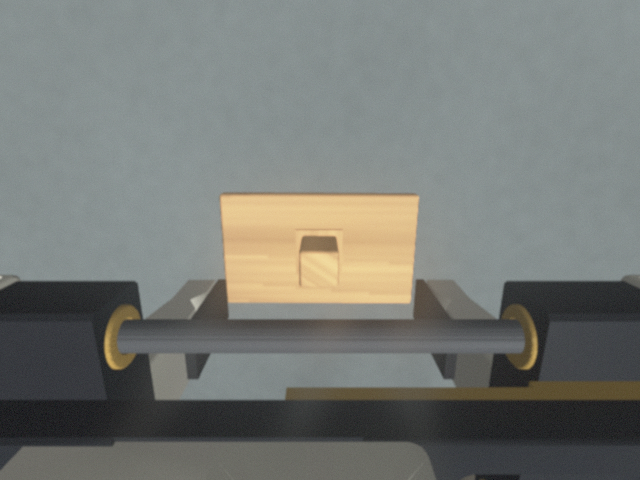

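The wrist view shows the oblong lid square to the jaws, with the knob near (319,262). Depth puts the knob within 2 mm of the top-camera fix, so I descend and grip.

>>> play_rows --targets '[[[-0.0045,-0.001,0.03,0.2],[-0.0045,-0.001,0.06,0.2],[-0.0045,-0.001,0.0805,0.2],[-0.0045,-0.001,0.0805,0.2]]]' --grip 0

```text
t: 2.65
eef_pos: [0.3469, -0.3043, 0.202]
ee_rot: [3.141, -0.002, -2.821]
force: [-0.6, 0.5, 0.9]
width: 0.0875
```

>>> play_rows --targets '[[[0,0,0,0],[0,0,0,0],[0,0,0,0],[0,0,0,0],[0,0,0,0]]]' --grip 255 --newtons 20

```text
t: 3.28
eef_pos: [0.3472, -0.3035, 0.2027]
ee_rot: [-3.141, 0.0, -2.82]
force: [-0.9, 0.5, 0.4]
width: 0.0429
```

```bash
python3 go.py .47 .0 .22 -164; python3 go.py .5222 .3828 .22 -166.9
```

```text
shift mm [-212.5  249.1 -176.3] turn 2.4 rows>= 6.0 t 3.27 q [-0.29  0.25 -0.7   0.   -0.62 -0.96] grasp z 0.0437 F [-0.9  0.5  0.4] w 0.0429
shift mm [-383.   595.8 -176.3] turn 5.3 rows>= 12.0 t 3.27 q [-0.29  0.25 -0.7   0.   -0.62 -0.96] grasp z 0.0437 F [-0.9  0.5  0.4] w 0.0429
```

>>> play_rows --targets '[[[0,0,0,0],[0,0,0,0],[0,0,0,0],[0,0,0,0]]]'

```text
t: 3.78
eef_pos: [0.3471, -0.3035, 0.2025]
ee_rot: [3.141, -0.0, -2.82]
force: [0.1, 0.5, -0.0]
width: 0.0239
```

>>> play_rows --targets '[[[0,0,-0.02,0],[0,0,-0.06,0],[0,0,-0.11,0],[0,0,-0.16,0],[0,0,-0.178,0]]]'

```text
t: 4.4
eef_pos: [0.3475, -0.3037, 0.3837]
ee_rot: [-3.138, 0.004, -2.82]
force: [-0.3, 0.6, -2.0]
width: 0.0238
```

```bash
python3 go.py .47 .0 .22 -164; python3 go.py .5222 .3828 .22 -166.9
```

```text
shift mm [-212.3  249.4    4.7] turn 2.4 rows>= 6.0 t 4.4 q [-0.29  0.01 -0.47  0.   -1.08 -0.96] grasp z 0.2247 F [-0.3  0.6 -2. ] w 0.0238
shift mm [-382.8  596.1    4.2] turn 5.3 rows>= 12.0 t 4.4 q [-0.29  0.01 -0.47  0.   -1.08 -0.96] grasp z 0.2247 F [-0.3  0.6 -2. ] w 0.0238
```

>>> play_rows --targets '[[[-0.02,0.024,0,0],[-0.055,0.065,0,0.5],[-0.09,0.105,0,1],[-0.125,0.146,0,1.5],[-0.16,0.187,0,2]]]'

```text
t: 5.03
eef_pos: [0.44, -0.0739, 0.3806]
ee_rot: [3.142, 0.0, -2.855]
force: [1.4, 0.4, -1.3]
width: 0.024
```

>>> play_rows --targets '[[[-0.036,0.042,0,0.5],[-0.065,0.085,0,1],[-0.088,0.13,0,2],[-0.111,0.177,0,3],[-0.133,0.222,0,3]]]'

```text
t: 5.65
eef_pos: [0.5047, 0.1767, 0.3803]
ee_rot: [-3.142, -0.0, -2.907]
force: [0.6, -0.7, -0.5]
width: 0.0238
```

>>> play_rows --targets '[[[-0.022,0.045,0,0],[-0.044,0.09,0,0],[-0.058,0.12,0,0],[-0.062,0.13,0,0],[-0.062,0.13,0,0]]]'

```text
t: 6.28
eef_pos: [0.5347, 0.316, 0.3798]
ee_rot: [-3.141, -0.001, -2.907]
force: [0.8, -0.3, -0.8]
width: 0.024
```

```bash
python3 go.py .5222 .3828 .12 -166.9
```

```text
shift mm [ -3.5  67.9 100.8] turn 0.4 rows>= 2.0 t 6.28 q [ 0.85  0.29 -0.15 -0.   -1.14 -2.18] grasp z 0.2208 F [ 0.8 -0.3 -0.8] w 0.024
```

>>> play_rows --targets '[[[-0.002,0.035,0.03,0.4],[-0.0035,0.06,0.06,0.4],[-0.0035,0.068,0.09,0.4],[-0.0035,0.068,0.1,0.4],[-0.0035,0.068,0.1,0.4]]]'

```text
t: 6.9
eef_pos: [0.5226, 0.3817, 0.2806]
ee_rot: [-3.141, -0.001, -2.915]
force: [-0.1, 0.6, -0.2]
width: 0.0237
```

```bash
python3 go.py .5222 .3828 .094 -166.9; python3 - <<'E'
from station import cams
import cv2,numpy as np
a=cams.grab_frame("wrist")[0];b=cams.grab_frame("side")[0]
b=cv2.resize(b[240:480,80:400],(640,480))
cv2.imwrite("pics/o1.png",cv2.resize(np.hstack([a,b])[:,:,::-1],(800,300)))
E
```

```text
shift mm [ 0.2  1.2 27.6] turn -0.1 rows>= 1.0 t 6.9 q [ 0.93  0.41 -0.21  0.   -0.95 -2.28] grasp z 0.1216 F [-0.1  0.6 -0.2] w 0.0237
```

View pics/o1.png

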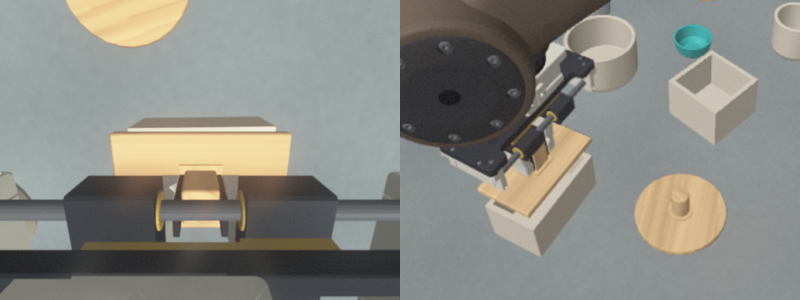

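The lid hovers over the oblong can, its edges at 112–291 against the can's far rim at 130–275, so it is centred. Now I lower it.

>>> play_rows --targets '[[[0,0.001,0.006,0],[0,0.001,0.012,0],[0,0.001,0.017,0],[0,0.001,0.021,0],[0,0.001,0.023,0]]]'

```text
t: 7.62
eef_pos: [0.5222, 0.3838, 0.2571]
ee_rot: [-3.141, -0.0, -2.914]
force: [-0.2, 0.3, -0.5]
width: 0.0235
```

>>> play_rows --targets '[[[0,0,0.001,0],[0,0,0.001,0],[0,0,0.002,0],[0,0,0.002,0],[0,0,0.002,0]]]'

```text
t: 8.25
eef_pos: [0.5223, 0.3838, 0.2556]
ee_rot: [3.142, 0.0, -2.914]
force: [-0.1, 1.0, -1.1]
width: 0.0238
```

```bash
python3 go.py .5222 .3828 .0955 -166.9
```

```text
shift mm [ 0.3 -1.   1.1] turn -0.1 rows>= 1.0 t 8.25 q [ 0.93  0.44 -0.23  0.   -0.9  -2.28] grasp z 0.0966 F [-0.1  1.  -1.1] w 0.0238
```

>>> play_rows --targets '[[[0,0,0.001,0],[0,0,0.001,0],[0,0,0.001,0],[0,0,0.001,0]]]'

```text
t: 8.75
eef_pos: [0.5223, 0.3838, 0.2546]
ee_rot: [3.142, 0.0, -2.914]
force: [-0.0, 0.5, -0.4]
width: 0.0239
```

>>> play_rows --targets '[[[0,0,0.001,0],[0,0,0.001,0],[0,0,0.001,0],[0,0,0.001,0]]]'

```text
t: 9.25
eef_pos: [0.5222, 0.3838, 0.2545]
ee_rot: [3.141, 0.001, -2.914]
force: [-2.2, -0.2, 6.6]
width: 0.0238
```

>>> play_rows --targets '[[[0,0,0.001,0],[0,0,0.001,0],[0,0,0.001,0],[0,0,0.001,0]]]'

```text
t: 9.75
eef_pos: [0.5222, 0.3838, 0.2546]
ee_rot: [3.141, 0.001, -2.914]
force: [-5.2, -3.0, 14.0]
width: 0.0244
```

Contact came at exactly the predicted height. I relax the pressure, open the jaws and rise.

>>> play_rows --targets '[[[0,0,-0.0015,0],[0,0,-0.0015,0]]]'

```text
t: 10.0
eef_pos: [0.5223, 0.3838, 0.2546]
ee_rot: [3.141, 0.0, -2.914]
force: [-3.6, -0.9, 6.4]
width: 0.0238
```

>>> play_rows --targets '[[[0,0,0,0],[0,0,0,0],[0,0,0,0],[0,0,0,0],[0,0,0,0]]]' --grip 0

```text
t: 10.62
eef_pos: [0.5223, 0.3838, 0.254]
ee_rot: [-3.142, -0.0, -2.914]
force: [0.8, -1.1, -0.7]
width: 0.0685
```

>>> play_rows --targets '[[[0,0,0,0],[0,0,-0.02,0],[0,0,-0.06,0],[0,0,-0.1,0],[0,0,-0.105,0]]]'

```text
t: 11.25
eef_pos: [0.5228, 0.3843, 0.3628]
ee_rot: [3.138, 0.005, -2.914]
force: [1.3, -0.0, -0.5]
width: 0.0875
```

```bash
python3 go.py .3728 .2765 .2 -166.9;
```

```text
shift mm [170.5 -71.1   2.7] turn -0.1 rows>= 3.0 t 11.25 q [ 0.93  0.34 -0.11  0.   -1.11 -2.28] grasp z 0.2038 F [ 1.3 -0.  -0.5] w 0.0875
```

>>> play_rows --targets '[[[0.035,-0.014,0,0],[0.08,-0.033,0,0],[0.125,-0.052,0,0],[0.16,-0.067,0.02,0],[0.1705,-0.071,0.06,0]]]'

```text
t: 11.88
eef_pos: [0.3708, 0.275, 0.2997]
ee_rot: [3.139, 0.003, -2.914]
force: [0.7, 1.5, -0.7]
width: 0.0877
```

>>> play_rows --targets '[[[0,0,0.02,0],[0,0,0.025,0],[0,0,0.025,0]]]'

```text
t: 12.25
eef_pos: [0.3723, 0.2764, 0.2741]
ee_rot: [-3.141, -0.0, -2.914]
force: [-0.5, 0.6, 0.2]
width: 0.0879
```

```bash
cat > wk.py <<'E'
# wrist look: knob centre near x y, within height band
import sys
from h import *
from station import cams
x,y=map(float,sys.argv[1:3]); k=cams.camera_params("wrist"); p,d=cams.grab_frame("wrist")
w=cloud(d,k); K=w[(w[...,2]>.050)&(w[...,2]<.062)&(np.hypot(w[...,0]-x,w[...,1]-y)<.03)]
print(len(K),"knob top mean",np.round(K.mean(0),4),"mid",np.round((K.min(0)+K.max(0))/2,4))
E
python3 wk.py .3728 .2765; python3 go.py .3728 .2765 .042 -166.9;
```

```text
1226 knob top mean [0.3729 0.2769 0.0544] mid [0.3735 0.2772 0.0534]
shift mm [-0.3 -0.1 73.5] turn -0.1 rows>= 2.0 t 12.3 q [ 1.07  0.14 -0.62  0.   -0.81 -2.41] grasp z 0.1155 F [ 0.7 -0.5  0.1] w 0.088
```

Everything agrees within 1 mm, so I grip and lift.

>>> play_rows --targets '[[[-0.0005,0,0.03,0],[-0.0005,0,0.06,0],[-0.0005,0,0.0725,0],[-0.0005,0,0.0725,0],[-0.0005,0,0.0725,0]]]'

```text
t: 12.92
eef_pos: [0.373, 0.2768, 0.2025]
ee_rot: [3.141, 0.001, -2.914]
force: [-0.1, 1.0, 0.2]
width: 0.0874
```

>>> play_rows --targets '[[[0,0,0,0],[0,0,0,0],[0,0,0,0],[0,0,0,0],[0,0,0,0]]]' --grip 255 --newtons 20

```text
t: 13.55
eef_pos: [0.3726, 0.2763, 0.2015]
ee_rot: [-3.142, -0.0, -2.914]
force: [0.0, 0.1, -0.0]
width: 0.0432
```

>>> play_rows --targets '[[[0,0,0,0],[0,0,0,0],[0,0,0,0],[0,0,0,0]]]'

```text
t: 14.05
eef_pos: [0.3726, 0.2763, 0.2015]
ee_rot: [3.142, -0.0, -2.914]
force: [-0.7, 0.3, -1.5]
width: 0.0233
```

>>> play_rows --targets '[[[0,0,-0.02,0],[0,0,-0.06,0],[0,0,-0.11,0],[0,0,-0.16,0],[0,0,-0.178,0]]]'

```text
t: 14.68
eef_pos: [0.3728, 0.2765, 0.3827]
ee_rot: [3.138, 0.003, -2.914]
force: [-0.1, -0.5, -2.2]
width: 0.0235
```

```bash
python3 go.py .664 .143 .22 -166.9
```

```text
shift mm [-253.6 -195.7    3.9] turn -0.1 rows>= 6.0 t 14.68 q [ 1.06  0.02 -0.47  0.   -1.08 -2.41] grasp z 0.2237 F [-0.1 -0.5 -2.2] w 0.0235
```

>>> play_rows --targets '[[[-0.02,-0.015,0,0],[-0.056,-0.043,0,0],[-0.096,-0.074,0,0],[-0.136,-0.105,0,0],[-0.176,-0.136,0,0]]]'

```text
t: 15.3
eef_pos: [0.576, 0.1825, 0.3791]
ee_rot: [3.142, -0.001, -2.914]
force: [1.0, 1.4, -0.4]
width: 0.0238
```

>>> play_rows --targets '[[[-0.036,-0.028,0,0],[-0.062,-0.048,0,0],[-0.076,-0.059,0,0],[-0.0775,-0.06,0,0],[-0.0775,-0.06,0,0]]]'

```text
t: 15.92
eef_pos: [0.6631, 0.1427, 0.3794]
ee_rot: [3.141, -0.001, -2.914]
force: [-0.1, -0.0, -1.6]
width: 0.0234
```

```bash
python3 go.py .664 .143 .13 -166.9
```

```text
shift mm [-0.9  0.  90.4] turn -0.1 rows>= 2.0 t 15.93 q [ 0.5   0.38 -0.02 -0.   -1.18 -1.84] grasp z 0.2204 F [-0.1 -0.  -1.6] w 0.0234
```

>>> play_rows --targets '[[[-0.001,0,0.035,0],[-0.001,0,0.07,0],[-0.001,0,0.09,0],[-0.001,0,0.1,0],[-0.001,0,0.1,0]]]'

```text
t: 16.55
eef_pos: [0.6643, 0.1431, 0.2796]
ee_rot: [-3.141, -0.0, -2.914]
force: [0.3, 0.1, -1.1]
width: 0.0235
```

>>> play_rows --targets '[[[0,0,0.005,0],[0,0,0.01,0],[0,0,0.013,0],[0,0,0.013,0]]]'

```text
t: 17.05
eef_pos: [0.6647, 0.1425, 0.2663]
ee_rot: [-3.142, -0.0, -2.915]
force: [-0.4, 0.5, -1.2]
width: 0.0237
```

```bash
python3 go.py .664 .143 .1045 -166.9
```

```text
shift mm [0.6 0.6 2.8] turn -0.1 rows>= 1.0 t 17.05 q [ 0.5   0.47 -0.14 -0.   -0.95 -1.84] grasp z 0.1073 F [-0.4  0.5 -1.2] w 0.0237
```

>>> play_rows --targets '[[[0,0,0.001,0],[0,0,0.002,0],[0,0,0.002,0],[0,0,0.002,0]]]'

```text
t: 17.55
eef_pos: [0.6648, 0.1426, 0.2646]
ee_rot: [-3.142, 0.0, -2.914]
force: [-0.1, -0.0, -1.9]
width: 0.0234
```

>>> play_rows --targets '[[[0,0,0.001,0],[0,0,0.001,0],[0,0,0.001,0],[0,0,0.001,0]]]'

```text
t: 18.05
eef_pos: [0.6648, 0.1427, 0.2636]
ee_rot: [3.142, 0.0, -2.914]
force: [-0.1, 1.4, -0.1]
width: 0.0234
```

>>> play_rows --targets '[[[0,0,0.001,0],[0,0,0.001,0],[0,0,0.001,0],[0,0,0.001,0]]]'

```text
t: 18.55
eef_pos: [0.6647, 0.1427, 0.2636]
ee_rot: [-3.142, 0.001, -2.914]
force: [-2.8, 0.2, 5.7]
width: 0.0232
```

>>> play_rows --targets '[[[0,0,-0.0005,0],[0,0,-0.0005,0]]]'

```text
t: 18.8
eef_pos: [0.6647, 0.1427, 0.2635]
ee_rot: [-3.142, 0.0, -2.914]
force: [-2.0, -0.5, 4.7]
width: 0.0235
```

>>> play_rows --targets '[[[0,0,0,0],[0,0,0,0],[0,0,0,0],[0,0,0,0],[0,0,0,0]]]' --grip 0

```text
t: 19.42
eef_pos: [0.6648, 0.1427, 0.263]
ee_rot: [-3.142, -0.0, -2.914]
force: [0.3, -0.4, 0.3]
width: 0.068
```

>>> play_rows --targets '[[[0,0,0,0],[0,0,-0.02,0],[0,0,-0.06,0],[0,0,-0.1,0],[0,0,-0.105,0]]]'

```text
t: 20.05
eef_pos: [0.6654, 0.1428, 0.372]
ee_rot: [3.141, 0.006, -2.914]
force: [-0.1, -0.2, -1.2]
width: 0.0875
```

```bash
python3 go.py .668 -.1408 .21 -166.9;
```

```text
shift mm [  61.5 -276.9    2.4] turn -0.1 rows>= 5.0 t 20.05 q [ 0.5   0.39 -0.02  0.   -1.16 -1.84] grasp z 0.213 F [-0.1 -0.2 -1.2] w 0.0875
```

>>> play_rows --targets '[[[0.008,-0.036,0,0],[0.02,-0.09,0,0],[0.032,-0.144,0,0],[0.044,-0.198,0,0],[0.055,-0.247,0,0]]]'

```text
t: 20.68
eef_pos: [0.6664, -0.1122, 0.3673]
ee_rot: [3.141, -0.001, -2.915]
force: [0.4, 0.7, -0.2]
width: 0.0874
```

>>> play_rows --targets '[[[0.0065,-0.028,0.02,0],[0.0065,-0.03,0.06,0],[0.0065,-0.03,0.09,0],[0.0065,-0.03,0.095,0],[0.0065,-0.03,0.095,0]]]'

```text
t: 21.3
eef_pos: [0.6675, -0.141, 0.2733]
ee_rot: [-3.141, -0.0, -2.914]
force: [0.9, 0.5, 0.1]
width: 0.0873
```

```bash
python3 wk.py .668 -.1408; python3 go.py .668 -.1408 .042 -166.9
```

```text
1223 knob top mean [ 0.6686 -0.141   0.0543] mid [ 0.6695 -0.1407  0.0535]
shift mm [-0.2  0.1 73.1] turn -0.1 rows>= 2.0 t 21.35 q [ 0.08  0.47 -0.13  0.   -0.97 -1.42] grasp z 0.1151 F [ 0.6 -0.3  0.4] w 0.0878
```

>>> play_rows --targets '[[[-0.0005,0,0.03,0],[-0.0005,0,0.06,0],[-0.0005,0,0.0725,0],[-0.0005,0,0.0725,0],[-0.0005,0,0.0725,0]]]'

```text
t: 21.98
eef_pos: [0.6684, -0.1409, 0.2022]
ee_rot: [-3.141, 0.002, -2.914]
force: [0.5, 0.1, 0.3]
width: 0.0877
```

>>> play_rows --targets '[[[0,0,0,0],[0,0,0,0],[0,0,0,0],[0,0,0,0],[0,0,0,0]]]' --grip 255 --newtons 20

```text
t: 22.6
eef_pos: [0.6677, -0.141, 0.2005]
ee_rot: [-3.142, -0.0, -2.914]
force: [1.0, 0.0, -0.7]
width: 0.0435
```

>>> play_rows --targets '[[[0,0,0,0],[0,0,0,0],[0,0,0,0],[0,0,0,0]]]'

```text
t: 23.1
eef_pos: [0.6677, -0.141, 0.2005]
ee_rot: [3.142, -0.0, -2.914]
force: [1.0, -0.1, 0.7]
width: 0.0236
```

>>> play_rows --targets '[[[0,0,-0.02,0],[0,0,-0.06,0],[0,0,-0.11,0],[0,0,-0.16,0],[0,0,-0.178,0]]]'

```text
t: 23.72
eef_pos: [0.6681, -0.1411, 0.3826]
ee_rot: [-3.14, 0.005, -2.914]
force: [-0.4, 0.5, -1.3]
width: 0.0234
```

```bash
python3 go.py .4482 -.1155 .22 -166.9
```

```text
shift mm [208.5  74.5   2.4] turn -0.1 rows>= 4.0 t 23.73 q [ 0.08  0.38 -0.    0.   -1.18 -1.42] grasp z 0.2236 F [-0.4  0.5 -1.3] w 0.0234
```

>>> play_rows --targets '[[[0.02,0.007,0,0],[0.065,0.023,0,0],[0.11,0.039,0,0],[0.155,0.055,0,0],[0.19,0.068,0,0]]]'

```text
t: 24.35
eef_pos: [0.4651, -0.1175, 0.3778]
ee_rot: [3.141, -0.001, -2.915]
force: [0.2, 1.2, -0.3]
width: 0.0233
```

>>> play_rows --targets '[[[0.015,0.005,0,0],[0.0185,0.0065,0.0,0],[0.0185,0.0065,0.03,0],[0.0185,0.0065,0.07,0],[0.0185,0.0065,0.09,0]]]'

```text
t: 24.98
eef_pos: [0.4482, -0.1154, 0.2863]
ee_rot: [3.141, -0.003, -2.915]
force: [0.6, 0.2, -0.4]
width: 0.0233
```

>>> play_rows --targets '[[[0,0,0,0],[0,0,0,0]]]'

```text
t: 25.22
eef_pos: [0.4488, -0.1153, 0.2891]
ee_rot: [-3.141, 0.0, -2.914]
force: [-0.0, 0.8, -0.1]
width: 0.0237
```

```bash
python3 go.py .4482 -.1155 .1015 -166.9
```

```text
shift mm [ 0.6 -0.1 28.6] turn -0.1 rows>= 1.0 t 25.23 q [ 0.18  0.12 -0.6   0.   -0.85 -1.52] grasp z 0.1301 F [-0.   0.8 -0.1] w 0.0237
```

>>> play_rows --targets '[[[0.0005,0,0.01,0],[0.0005,0,0.018,0],[0.0005,0,0.024,0],[0.0005,0,0.0275,0],[0.0005,0,0.0275,0]]]'

```text
t: 25.85
eef_pos: [0.4473, -0.1155, 0.2609]
ee_rot: [-3.142, -0.0, -2.914]
force: [-0.5, -1.2, -0.6]
width: 0.0239
```

>>> play_rows --targets '[[[0,0,0.001,0],[0,0,0.001,0],[0,0,0.001,0],[0,0,0.001,0]]]'

```text
t: 26.35
eef_pos: [0.4474, -0.1155, 0.2604]
ee_rot: [-3.141, 0.001, -2.914]
force: [-2.1, 0.3, 6.0]
width: 0.0234
```

>>> play_rows --targets '[[[0,0,0.001,0],[0,0,0.001,0],[0,0,0.001,0],[0,0,0.001,0]]]'

```text
t: 26.85
eef_pos: [0.4474, -0.1154, 0.2603]
ee_rot: [-3.141, 0.001, -2.914]
force: [-6.6, 2.8, 16.7]
width: 0.0234
```

Contact is at grasp height 0.1013, as predicted. I back off and release.

>>> play_rows --targets '[[[0,0,-0.0015,0],[0,0,-0.0015,0]]]'

```text
t: 27.1
eef_pos: [0.4472, -0.1154, 0.2604]
ee_rot: [3.141, 0.0, -2.915]
force: [-0.2, 0.9, 1.4]
width: 0.0238
```

>>> play_rows --targets '[[[0,0,0,0],[0,0,0,0],[0,0,0,0],[0,0,0,0],[0,0,0,0]]]' --grip 0

```text
t: 27.72
eef_pos: [0.4473, -0.1155, 0.2605]
ee_rot: [3.142, -0.0, -2.914]
force: [-0.1, -0.6, -0.4]
width: 0.0677
```

>>> play_rows --targets '[[[0,0,0,0],[0,0,-0.02,0],[0,0,-0.06,0],[0,0,-0.1,0],[0,0,-0.105,0]]]'

```text
t: 28.35
eef_pos: [0.448, -0.1154, 0.3684]
ee_rot: [-3.141, 0.005, -2.914]
force: [0.5, 0.4, -1.1]
width: 0.0875
```

```bash
python3 go.py .536 -.408 .2 -148.8;
```

```text
shift mm [ -19.7 -304.9    9.8] turn -18.2 rows>= 5.0 t 28.35 q [ 0.18  0.03 -0.49  0.   -1.04 -1.52] grasp z 0.2094 F [ 0.5  0.4 -1.1] w 0.0875
```

>>> play_rows --targets '[[[-0.002,-0.04,0,-3],[-0.006,-0.09,0,-8],[-0.01,-0.14,0,-13],[-0.013,-0.19,0,-18.2],[-0.016,-0.24,0,-18.2]]]'

```text
t: 28.98
eef_pos: [0.5171, -0.3473, 0.3644]
ee_rot: [3.14, -0.001, -2.596]
force: [0.9, 0.8, 0.3]
width: 0.0873
```

```bash
python3 go.py .536 -.408 .12 -148.8;
```

```text
shift mm [ 15.3 -61.8  85.3] turn 0.1 rows>= 2.0 t 28.98 q [-0.28  0.3  -0.17 -0.   -1.1  -0.75] grasp z 0.2054 F [0.9 0.8 0.3] w 0.0873
```

>>> play_rows --targets '[[[0.009,-0.035,0,0],[0.0153,-0.06,0.03,0],[0.0153,-0.062,0.07,0],[0.0153,-0.062,0.089,0],[0.0153,-0.062,0.089,0]]]'

```text
t: 29.6
eef_pos: [0.5356, -0.4062, 0.2748]
ee_rot: [3.139, -0.002, -2.597]
force: [-0.8, 0.1, -0.2]
width: 0.088
```

```bash
python3 wk.py .536 -.408; python3 go.py .536 -.408 .042 -148.8;
```

```text
1634 knob top mean [ 0.5367 -0.4093  0.0545] mid [ 0.5373 -0.4089  0.0532]
shift mm [ 0.9 -1.3 75.6] turn 0.1 rows>= 2.0 t 29.65 q [-0.36  0.45 -0.15  0.   -0.97 -0.67] grasp z 0.1176 F [0.4 0.6 0.5] w 0.0876
```

>>> play_rows --targets '[[[0.0005,-0.002,0.03,0],[0.0005,-0.002,0.06,0],[0.0005,-0.002,0.0745,0],[0.0005,-0.002,0.0745,0],[0.0005,-0.002,0.0745,0]]]'

```text
t: 30.28
eef_pos: [0.5373, -0.4088, 0.2037]
ee_rot: [-3.14, 0.001, -2.596]
force: [0.2, 0.8, 0.1]
width: 0.0874
```

>>> play_rows --targets '[[[0,0,0,0],[0,0,0,0],[0,0,0,0],[0,0,0,0],[0,0,0,0]]]' --grip 255 --newtons 20

```text
t: 30.9
eef_pos: [0.5366, -0.4086, 0.202]
ee_rot: [3.141, -0.0, -2.597]
force: [-0.0, 0.3, 0.6]
width: 0.0431
```

>>> play_rows --targets '[[[0,0,0,0],[0,0,0,0],[0,0,0,0],[0,0,0,0]]]'

```text
t: 31.4
eef_pos: [0.5366, -0.4086, 0.202]
ee_rot: [3.142, -0.0, -2.597]
force: [1.1, 0.4, 0.0]
width: 0.024
```

>>> play_rows --targets '[[[0,0,-0.02,0],[0,0,-0.06,0],[0,0,-0.11,0],[0,0,-0.16,0],[0,0,-0.178,0]]]'

```text
t: 32.02
eef_pos: [0.5369, -0.4089, 0.384]
ee_rot: [-3.137, 0.003, -2.597]
force: [0.6, -0.0, -1.2]
width: 0.024
```

```bash
python3 go.py .4615 .0988 .22 176.3
```

```text
shift mm [-198.7  473.2    3.4] turn 34.9 rows>= 9.0 t 32.02 q [-0.36  0.37 -0.02  0.   -1.18 -0.66] grasp z 0.225 F [ 0.6 -0.  -1.2] w 0.024
```

>>> play_rows --targets '[[[-0.01,0.024,0,2],[-0.029,0.07,0,7],[-0.048,0.115,0,12],[-0.068,0.161,0,17],[-0.087,0.207,0,22]]]'

```text
t: 32.65
eef_pos: [0.503, -0.185, 0.3792]
ee_rot: [3.141, -0.001, -2.984]
force: [0.8, 0.5, -0.1]
width: 0.0239
```

```bash
python3 go.py .4615 .0988 .22 176.3
```

```text
shift mm [ -3.5 286.8   0.4] turn 12.7 rows>= 5.0 t 32.65 q [ 0.01  0.15 -0.33 -0.   -1.09 -1.43] grasp z 0.2202 F [ 0.8  0.5 -0.1] w 0.0239
```

>>> play_rows --targets '[[[0,0.045,0,4],[-0.001,0.095,0,8],[-0.002,0.145,0,12],[-0.003,0.195,0,12.7],[-0.0035,0.24,0,12.7]]]'

```text
t: 33.28
eef_pos: [0.4679, 0.0525, 0.3795]
ee_rot: [-3.142, -0.001, 3.081]
force: [0.5, 0.5, -0.7]
width: 0.0239
```

```bash
python3 go.py .4615 .0988 .13 176.3
```

```text
shift mm [ 9.1 45.8 90.5] turn 0.2 rows>= 2.0 t 33.27 q [ 0.53  0.04 -0.46 -0.   -1.08 -2.16] grasp z 0.2205 F [ 0.5  0.5 -0.7] w 0.0239
```

>>> play_rows --targets '[[[0.006,0.03,0,0.2],[0.009,0.0455,0.01,0.2],[0.009,0.0455,0.05,0.2],[0.009,0.0455,0.09,0.2],[0.009,0.0455,0.09,0.2]]]'

```text
t: 33.9
eef_pos: [0.4612, 0.0958, 0.287]
ee_rot: [-3.137, -0.006, 3.076]
force: [0.7, 0.0, -0.3]
width: 0.0238
```

>>> play_rows --targets '[[[0,0,0,0]]]'

```text
t: 34.02
eef_pos: [0.463, 0.0969, 0.2908]
ee_rot: [-3.141, 0.0, 3.077]
force: [0.4, -0.2, -0.7]
width: 0.0241
```

```bash
python3 go.py .4615 .0988 .103 176.3; python3 - <<'E'
from station import cams
import cv2,numpy as np
a=cams.grab_frame("wrist")[0];b=cams.grab_frame("side")[0]
b=cv2.resize(b[200:440,160:480],(640,480))
cv2.imwrite("pics/s1.png",cv2.resize(np.hstack([a,b])[:,:,::-1],(800,300)))
E
```

```text
shift mm [ 1.7  1.8 28.8] turn 0.0 rows>= 1.0 t 34.02 q [ 0.62  0.14 -0.58  0.   -0.86 -2.26] grasp z 0.1318 F [ 0.4 -0.2 -0.7] w 0.0241
```

View pics/s1.png

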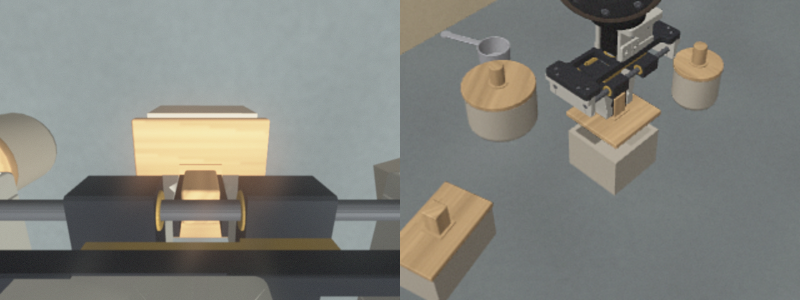

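The square lid is aligned over its can, its edges at 134–269 against the can's rim at 149–257. The other three look seated level. I lower the last one.

>>> play_rows --targets '[[[0.0015,0.0015,0.01,0],[0.0015,0.0015,0.018,0],[0.0015,0.0015,0.023,0],[0.0015,0.0015,0.0265,0],[0.0015,0.0015,0.0265,0]]]'

```text
t: 34.75
eef_pos: [0.4611, 0.0985, 0.2632]
ee_rot: [-3.141, -0.0, 3.077]
force: [-0.4, 0.3, -1.0]
width: 0.0241
```

>>> play_rows --targets '[[[0,0,0.001,0],[0,0,0.001,0],[0,0,0.001,0],[0,0,0.001,0]]]'

```text
t: 35.25
eef_pos: [0.4611, 0.0985, 0.2626]
ee_rot: [3.142, 0.0, 3.077]
force: [-0.7, -0.4, -1.2]
width: 0.024
```

>>> play_rows --targets '[[[0,0,0.001,0],[0,0,0.001,0],[0,0,0.001,0],[0,0,0.001,0]]]'

```text
t: 35.75
eef_pos: [0.4612, 0.0986, 0.2619]
ee_rot: [3.141, 0.0, 3.078]
force: [-2.2, -0.9, 5.2]
width: 0.0242
```

>>> play_rows --targets '[[[0,0,-0.0005,0],[0,0,-0.0005,0]]]'

```text
t: 36.0
eef_pos: [0.4611, 0.0985, 0.2619]
ee_rot: [-3.142, -0.0, 3.077]
force: [0.2, 0.7, 0.6]
width: 0.0237
```

>>> play_rows --targets '[[[0,0,0,0],[0,0,0,0],[0,0,0,0],[0,0,0,0],[0,0,0,0]]]' --grip 0

```text
t: 36.62
eef_pos: [0.4611, 0.0985, 0.262]
ee_rot: [-3.142, -0.0, 3.077]
force: [0.5, -0.7, 0.7]
width: 0.0683
```

>>> play_rows --targets '[[[0,0,0,0],[0,0,-0.02,0],[0,0,-0.06,0],[0,0,-0.1,0],[0,0,-0.15,0]]]'

```text
t: 37.25
eef_pos: [0.4607, 0.0983, 0.4129]
ee_rot: [-3.141, -0.001, 3.077]
force: [0.6, 1.2, -0.2]
width: 0.0879
```

```bash
python3 go.py .4 -.42 .26 176.3
```

```text
shift mm [  27.3 -521.1   -5.7] turn 0.0 rows>= 9.0 t 37.25 q [ 0.63  0.01 -0.41 -0.   -1.16 -2.26] grasp z 0.2539 F [ 0.6  1.2 -0.2] w 0.0879
```

Next I move the arm clear and check with the top and side cameras.

>>> play_rows --targets '[[[0,-0.04,0,0],[0,-0.09,0,0],[0,-0.14,0,0],[0,-0.19,0,0],[0,-0.24,0,0]]]'

```text
t: 37.88
eef_pos: [0.4452, -0.1425, 0.4123]
ee_rot: [3.142, 0.001, 3.078]
force: [1.5, 0.1, -0.1]
width: 0.088
```

>>> play_rows --targets '[[[0,-0.05,0,0],[0,-0.1,0,0],[0,-0.15,0,0],[0,-0.2,0,0],[0,-0.23,0,0]]]'

```text
t: 38.5
eef_pos: [0.4304, -0.3726, 0.4117]
ee_rot: [3.142, -0.001, 3.076]
force: [0.3, -0.2, -0.9]
width: 0.0879
```

```bash
python3 - <<'E'
from h import *
from station import cams,arm
k=cams.camera_params("top");p,d=cams.grab_frame("top");w=cloud(d,k)
s=cams.grab_frame("side")[0]
cv2.imwrite("pics/e.png",np.hstack([cv2.resize(p[100:420,100:520],(420,320)),cv2.resize(s[130:480,100:480],(347,320))])[:,:,::-1])
for n,x,y,z in [("small",.4482,-.1155,.079),("large",.664,.143,.081),("square",.4615,.0988,.079),("oblong",.5222,.3828,.071)]:
    P=w[(np.hypot(w[...,0]-x,w[...,1]-y)<.085)&(abs(w[...,2]-z)<.01)]
    K=w[(np.hypot(w[...,0]-x,w[...,1]-y)<.04)&(w[...,2]>z+.02)]
    c,sz,a=cv2.minAreaRect(P[:,:2].astype(np.float32))
    A=np.c_[P[:,:2]-[x,y],np.ones(len(P))];f=np.linalg.lstsq(A,P[:,2],rcond=None)[0]
    print(n,np.round(c,4),np.round(sz,3),round(a,1),"top z",round(f[2],4),"exp",z,"tilt deg",np.round(np.degrees(f[:2]),1),"knob",np.round(K.mean(0),4))
for n,x,y,z in [("bowl",.577,.012,.034),("cup",.806,.053,.038)]:
    P=w[(np.hypot(w[...,0]-x,w[...,1]-y)<.045)&(w[...,2]>.015)]; print(n,P.mean(0))
w0=cloud(np.load("top_d.npy"),k)
for n,x,y in [("bowl",.577,.012),("cup",.806,.053)]:
    P=w0[(np.hypot(w0[...,0]-x,w0[...,1]-y)<.045)&(w0[...,2]>.015)]; print("before",n,P.mean(0))
print(arm.get_state()["force"])
E
```

```text
small [ 0.4483 -0.1148] [0.085 0.084] 88.8 top z 0.0781 exp 0.079 tilt deg [-0.3  0.2] knob [ 0.4446 -0.1313  0.634 ]
large [0.6646 0.1437] [0.123 0.12 ] 44.8 top z 0.08 exp 0.081 tilt deg [-0.1 -0.3] knob [0.6645 0.1427 0.1147]
square [0.4603 0.0987] [0.1 0.1] 86.5 top z 0.078 exp 0.079 tilt deg [ 0.2 -0.1] knob [0.4602 0.0984 0.1129]
oblong [0.5216 0.3833] [0.081 0.137] 12.5 top z 0.07 exp 0.071 tilt deg [-0.3 -0.1] knob [0.5208 0.3826 0.1049]
bowl [0.57841903 0.00984571 0.02811817]
cup [0.81013952 0.0519639  0.03273854]
before bowl [0.57824363 0.00954755 0.0284631 ]
before cup [0.81132132 0.05216049 0.03220378]
[ 0.09011606  0.1427532  -0.51541508]
```

View pics/e.png

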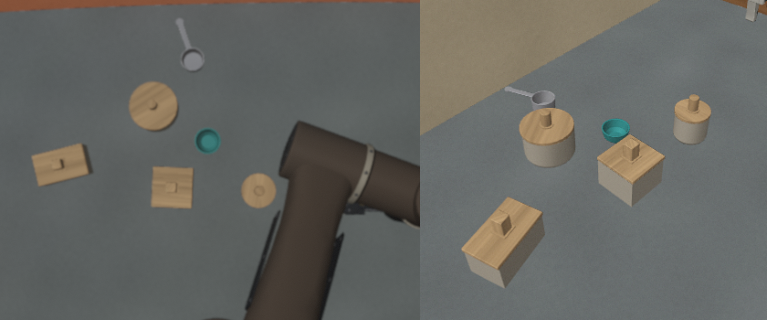

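All four lids are home and level, and the bowl and cup haven't moved.

```bash
python3 -c "
from station import job_done
print(job_done())"
```

```text
the job is handed in; nothing more can be done
None
```

All four lids are on their own canisters, and I handed the job in at about 38.6 s of the 128 s allowed. Each lid was gripped by its knob, lowered to light contact with the rim, eased off and released, so none was dropped.

- **Lids seated:** the top camera put every plate 1 mm below its expected height. That matches the 1 mm the camera reads low on the bare table. Fitted tilts were 0.3° or less, and each lid's centre was within about 1.5 mm of its canister's measured centre.
- **Canisters, bowl and cup:** the bowl measured within 0.4 mm of its start position and the cup within about 1.2 mm, which is within noise. I did not re-measure the canisters on their own once covered. The lids sit where the canister mouths were first measured, and the side view shows all four standing as before.
- **Forces:** the highest reading I saw at the wrist was about 18 N, when the small lid touched its rim.
- **Failed check:** the knob reading for the small lid was spoiled because the arm was in the top camera's view. Its plate reading and the side picture both show it seated properly.

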